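# Unstack the counter things and put each back on its own place

### The arm

A 7-joint arm with a two-finger parallel gripper is mounted at the origin on a cart in front of the work surface, level with it; the furniture and walls round the work are solid. World frame = base frame: x ahead of the robot, y to its left, z up, the work surface at z = 0. Lengths are in m, angles in rad, forces in N, time in s.
With the tool pointing down it reaches from about 0.4 to 0.85 m from the base axis. Payload 4.5 kg.
Tool frame: the origin (TCP) lies at the very end of the fingers, on their centre line; the grasp point (between the pads) lies 19 mm behind it; z points along the fingers, y is the line along which they close (so a half turn about z gives the same grasp; the last joint's range is limited). The gripper opens to 88 mm and grips with 3 to 60 N. Pads are 18 mm wide; open, the fingers measure 123 mm over their backs; the gripper's body (75 mm by 187 mm) begins 45 mm behind the grasp point.
Start: joints at [-1.222, 0.689, -0.195, 1.565, 0.157, 0.902, -0.215], TCP at [0.193, 0.594, 0.2] pointing down, gripper open.
Joint ranges: [-3.01, 3.01], [-0.46, 2.08], [-1.47, 1.51], [0.13, 2.56], [-1, 4.14], [0.04, 2.09], [-2.66, 2.66]. Speed limits (rad/s): [2.57, 2.57, 3.14, 3.14, 3.14, 3.14, 3.14].

### API

Orientations are given as a unit quaternion [x, y, z, w].
In Python, from plant import r, optics gives the robot as it stands.
- The arm moves only by the tool servo_tool, never from a script. Its arguments are lists of equal length, an entry for each row: "translation": the shift along the tool's x, y, z in m, a list of three; "turn": the turn, a rotation vector about the tool's x, y, z in rad, a list of three. In form: {"translation": [[dx, dy, dz], ...], "turn": [[rx, ry, rz], ...]}. A call has 1 to 10 rows; each row shifts and turns the commanded pose from where the row before left it, along the tool's axes as they then stand; what a row does not reach is not made up. A row lasts 1/8 s, in which the tool goes at most 62.5 mm and 10.7 degrees, less where a joint would pass 70% of its speed; a pose out of reach is approached as far as the arm can. A call is refused whole if a number of a shift passes 0.0625 or a number of a turn 0.188, either way. A call with a gripper value outside its range is refused whole. "grip" is the opening, from 0 (shut) to 1 (fully open), set as the call begins (left out, the last holds). The fingers move at their own pace and stop on an object; "grip_force" is the grip in N (left out, the last holds). Time passes only in rows, so rows that do not move let the fingers close. It gives the time, the measured TCP pose, the force, the opening and the grip force at its end, in the units of the state.
- r.get_state(): the state, without advancing time (a new reading comes with each control period).
- optics.snapshot(name): name is "side" or "top"; returns a dict with "img" (420x560x3 uint8, red, green, blue), "z_map" (420x560 float32, m along the optical axis (not along the pixel's ray), 0 where there is no reading), "mtx" (3x3 intrinsics, pixels), "k1" (the pictures are not rectified: a ray, as slopes to the right and down, at radius r is drawn at 1 + k1 r^2 times it, then the intrinsics apply), "R" (3x3) and "t" (3): a world point X has camera coordinates R X + t. Camera axes: x right, y down, z forward; pixel columns grow to the right and rows downward; lengths in m; the calibration is good to about 2 mm. A picture is of the moment at which its call begins.
- r.finish_job(): hands the job in; it is judged then, once.
The state is a dict: "clock": time; "q": joint angles; "qd": joint speeds; "joint_torque": joint torques, N m; "tool_pos": TCP position; "eef_rot": TCP orientation; "contact_force": force on the tool from outside, world axes, zero at the start; "moment": the same for the moment, N m; "opening": opening from 0.0 (shut) to 1.0 (fully open); "finger_force": force on a finger pad.
Only numpy, scipy, OpenCV 4.12 (cv2) and the standard library are available. Lean on these libraries where they do the work, as an engineer would, in place of code of your own. Each camera call takes 0.05 s, during which the arm holds its last target. There are 200 camera calls.

### The job

Someone piled the things up to wipe the counter: take the stack apart and set each thing upright in the middle of its own place - the candle on the small cork coaster, the tin in the round tray, and the square tea caddy in the square tray, its sides in line with the tray's. The spice jar has been left in the square tray; it belongs in the middle of the oblong tray. Set things down without dropping or tipping them, and leave the bell and the mug where they are.

Things in the scene. Friction and masses are not known exactly. Their poses are not given: they have to be found in the camera images.
- tea_caddy: Square steel tea caddy with a flat lid (lid fixed on), 60 mm high; lid 66 x 66 mm (the top 14 mm), body below it 63 x 63 mm. Bottom of the stack at the start. Loose, about 0.2 kg. x and y axes square to its sides. Origin at the centre of its underside, z up.
- tin: Round food tin with a red label and grey metal lid, 57 mm in diameter, 72 mm high, flat top. Middle of the stack, standing on the tea caddy at the start. Loose, about 0.18 kg. Origin at the centre of its underside, z up.
- candle: Low round tea-light candle in a grey cup, 38 mm in diameter, 15 mm high. Top of the stack, standing on the tin at the start. Loose, about 0.03 kg. Origin at the centre of its underside, z up.
- spice_jar: Round spice jar with a red cap, 45 mm in diameter at the cap (about 42 mm at the body), 106 mm high; the cap is the top 21 mm. Stands upright in the square tray at the start. Loose, about 0.11 kg. Origin at the centre of its underside, z up.
- square_tray: Square wooden tray, 100 x 100 mm outside, 90 x 90 mm inside, floor 5 mm thick, rim 11 mm high. x and y axes square to its sides. The tea caddy's place. Fixed to the counter. Origin at the centre of its underside, z up.
- round_tray: Round wooden tray, about 94 mm outside, about 82 mm inside diameter, floor 5 mm thick, rim 11 mm high. The tin's place. Fixed to the counter. Origin at the centre of its underside, z up.
- oblong_tray: Oblong wooden tray, 75 mm (along its x) by 115 mm (along its y) outside, 65 x 105 mm inside, floor 5 mm thick, rim 11 mm high. The spice jar's place. Fixed to the counter. Origin at the centre of its underside, z up.
- cork_coaster: Small flat round cork coaster, 68 mm in diameter, 5 mm thick, no rim. The candle's place. Fixed to the counter. Origin at the centre of its underside, z up.
- bell: Counter bell, a pale shiny dome on a black base, 76 mm in diameter, 56 mm high, standing to the right of the till. Bystander: leave it where it is. Origin at the centre of its underside, z up.
- mug: Cream coffee mug with a handle, 59 x 83 mm, 55 mm high, at the left end of the counter. Bystander: leave it where it is. Origin on its underside, z up.

How it is judged:
By the outcome, as a careful person would: the job done as asked, in the order asked, and still so for the second after the job is handed in, with the robot touching nothing.
It also fails if it takes over 112 s, if anything falls off the work surface, if the arm or the gripper's body presses on something with over 40 N, if the wrist force passes 120 N, or if a joint passes its speed limit or range.

## Working session

There is one attempt and no reset: what is moved stays moved. The work goes in short steps, Python scripts to look and compute and a tool call to move; the robot and the scene stay as the last step left them, time stands still between calls to the robot, and variables do not carry over. Pictures are saved under pics/ and viewed, at most 14 in all, crops included, and the job is handed in when it is done.

Besides the shell and the picture viewer there is one more tool, called after "Emit:" by a JSON object that holds its "name" and its "arguments", one argument or row to a line. servo_tool: Moves the arm, as the interface text tells. Its arguments: {"type":"object","properties":{"translation":{"type":"array"},"turn":{"type":"array"},"grip":{"type":"number"},"grip_force":{"type":"number"}},"required":["translation","turn"]}

```bash
mkdir -p pics; ls; python3 - <<'E'
from plant import r, optics
import cv2,numpy as np
for n in("top","side"):
    s=optics.snapshot(n); cv2.imwrite(f"pics/{n}0.png",s["img"][:,:,::-1]); np.savez(f"{n}0.npz",**s)
    print(n,s["mtx"].round(1).tolist(),s["k1"],s["R"].round(3).tolist(),s["t"].round(3).tolist())
st=r.get_state();print({k:np.round(v,3).tolist() for k,v in st.items()})
E
```

```text
pics
top [[397.3, 0.0, 281.7], [0.0, 397.3, 209.8], [0.0, 0.0, 1.0]] -0.08296088752823229 [[0.017, -1.0, 0.026], [-0.988, -0.02, -0.156], [0.157, -0.023, -0.987]] [0.093, 0.548, 1.141]
side [[505.6, 0.0, 271.6], [0.0, 505.6, 202.3], [0.0, 0.0, 1.0]] -0.06497171678092388 [[0.881, -0.473, 0.003], [-0.271, -0.51, -0.817], [0.387, 0.719, -0.577]] [-0.418, 0.301, 1.141]
{'clock': 0.1, 'q': [-1.222, 0.69, -0.195, 1.566, 0.157, 0.902, -0.215], 'qd': [-0.002, -0.003, -0.001, -0.004, 0.001, 0.001, -0.001], 'joint_torque': [-0.002, -52.849, -1.272, -15.384, -0.053, 0.002, 0.0], 'tool_pos': [0.193, 0.594, 0.199], 'eef_rot': [0.157, 0.988, -0.001, -0.0], 'contact_force': [0.396, -1.13, 0.357], 'moment': [0.035, 0.009, 0.01], 'finger_force': 0.0, 'opening': 0.997}
```

View pics/top0.png

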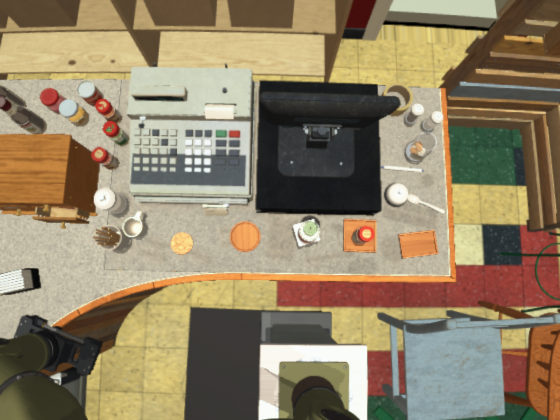

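View pics/side0.png

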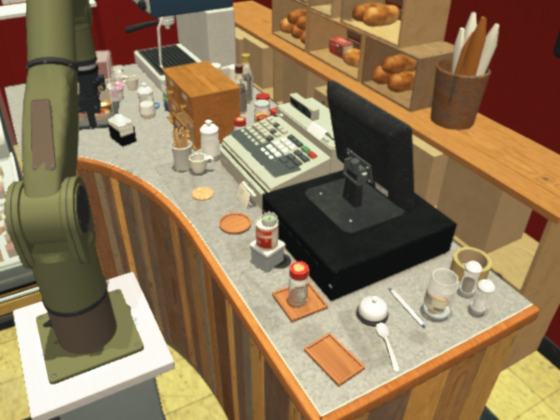

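The top view shows the coaster at (181,243), round tray (245,236), stack (307,232), square tray (360,236) with the jar (366,234), oblong tray (418,244), bell (397,195) and mug (133,226). The side view shows the same things: stack (267,240), jar (299,283) and oblong tray (334,358). Next I'll measure positions.

```bash
cat > h.py <<'E'
import numpy as np, cv2
def load(n): return dict(np.load(n))
def ray(s,uv):
    uv=np.asarray(uv,float).reshape(-1,1,2)
    d=cv2.undistortPoints(uv,s["mtx"],np.array([float(s["k1"]),0,0,0.]))[:,0]
    d=np.c_[d,np.ones(len(d))]@s["R"]
    return -s["R"].T@s["t"],d
def plane(s,uv,z):
    c,d=ray(s,uv); return c+d*((z-c[2])/d[:,2])[:,None]
def cloud(s):
    v,u=np.mgrid[:420,:560]; uv=np.c_[u.ravel(),v.ravel()].astype(float)
    d=cv2.undistortPoints(uv.reshape(-1,1,2),s["mtx"],np.array([float(s["k1"]),0,0,0.]))[:,0]
    P=(np.c_[d,np.ones(len(d))]*s["z_map"].ravel()[:,None]-s["t"])@s["R"]
    return P.reshape(420,560,3)
def proj(s,X):
    X=np.asarray(X,float).reshape(-1,3)
    return cv2.projectPoints(X,cv2.Rodrigues(s["R"])[0],s["t"],s["mtx"],np.array([float(s["k1"]),0,0,0.]))[0][:,0]
E
python3 - <<'E'
from h import *
s=load("top0.npz");P=cloud(s)
for nm,(u,v) in dict(coaster=(181,243),rtray=(245,236),stack=(310,230),sqtray=(350,240),jar=(366,234),ob=(418,244),bell=(397,195),mug=(133,226),counter=(280,250),box=(265,205),box2=(370,200),till=(200,180),till2=(200,198),monitor=(330,110)).items():
    print(nm,P[v,u].round(3))
img=s["img"];hsv=cv2.cvtColor(img,cv2.COLOR_RGB2HSV)
c=img[205:275,160:450,::-1];cv2.imwrite("pics/tc.png",cv2.resize(c[:, :145],None,fx=5,fy=5,interpolation=3));cv2.imwrite("pics/td.png",cv2.resize(c[:,130:],None,fx=5,fy=5,interpolation=3))
for u,v in((181,243),(245,236),(350,240),(418,244),(366,234),(309,228),(280,250)):print(u,v,hsv[v,u])
E
```

```text
coaster [0.443 0.406 0.007]
rtray [0.469 0.213 0.004]
stack [0.476 0.028 0.141]
sqtray [ 0.463 -0.108  0.001]
jar [ 0.471 -0.132  0.109]
ob [ 0.453 -0.32   0.005]
bell [ 0.598 -0.245  0.045]
mug [0.492 0.556 0.007]
counter [ 0.429  0.106 -0.002]
box [0.548 0.152 0.108]
box2 [ 0.568 -0.145  0.111]
till [0.612 0.335 0.126]
till2 [0.57  0.342 0.074]
monitor [0.712 0.01  0.397]
181 243 [ 20 119 249]
245 236 [ 15 155 246]
350 240 [ 13 161 225]
418 244 [ 13 164 218]
366 234 [ 20 115 241]
309 228 [ 39  63 190]
280 250 [ 20  47 183]
```

View pics/td.png

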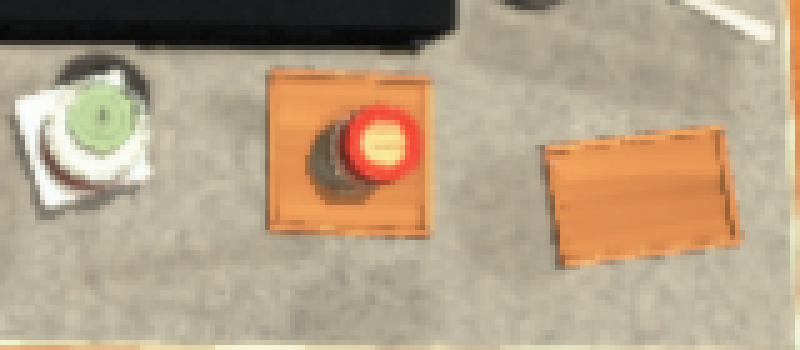

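The crop shows the stack's caddy turned about 15°, with the tin and candle on it. The jar is right of the middle of the square tray, and the oblong tray is turned about -7°.

```bash
cat > m.py <<'E'
from h import *
def blob(s,mask,uv,hull=False):
    n,l=cv2.connectedComponents(mask.astype(np.uint8))
    m=(l==l[uv[1],uv[0]]).astype(np.uint8)
    c=max(cv2.findContours(m,0,1)[0],key=cv2.contourArea)
    return m,cv2.convexHull(c)[:,0]
def rect(s,h,z):
    p=plane(s,h,z)[:,:2]
    (c,wh,a)=cv2.minAreaRect((p*1000).astype(np.float32)); return np.round(c,1),np.round(wh,1),round(a,1)
E
python3 - <<'E'
from m import *
np.set_printoptions(suppress=True)
for n,seeds in(("top",dict(coaster=((181,243),.005),rtray=((245,236),.011),sq=((350,240),.011),ob=((418,244),.011))),("side",dict(coaster=((203,194),.005),rtray=((235,223),.011),sq=((290,305),.011),ob=((334,358),.011)))):
    s=load(n+"0.npz");hsv=cv2.cvtColor(s["img"],cv2.COLOR_RGB2HSV).astype(int);H,S,V=hsv.transpose(2,0,1)
    m=(H>5)&(H<26)&(S>95)
    P=cloud(s)
    for k,(uv,z) in seeds.items():
        b,h=blob(s,m,uv); f=np.zeros_like(b);cv2.fillConvexPoly(f,h,1)
        vu=np.argwhere(f)[:,::-1]; print(n,k,b.sum(),"cent",(plane(s,vu,z)[:,:2].mean(0)*1000).round(1),"rect",rect(s,h,z), "depthz",np.median(P[b>0][:,2]).round(4))
    # stack clouds
    for nm,c,zr in(("candle",(.465,.03),(.138,.16)),("tin",(.465,.03),(.125,.137)),("caddy",(.465,.03),(.05,.068)),("jarcap",(.465,-.125),(.1,.12)),("bell",(.6,-.245),(.04,.07))):
        q=P.reshape(-1,3); k=(np.abs(q[:,0]-c[0])<.06)&(np.abs(q[:,1]-c[1])<.06)&(q[:,2]>zr[0])&(q[:,2]<zr[1])
        q=q[k]
        if len(q): print(" ",nm,len(q),q.min(0).round(4),q.max(0).round(4),q.mean(0).round(4))
    q=P.reshape(-1,3);k=(q[:,1]>-.2)&(q[:,1]<.16)&(q[:,2]>.06)&(q[:,2]<.1)&(q[:,0]>.51)&(q[:,0]<.7)
    print("boxfront",np.percentile(q[k][:,0],[0,2,10]).round(3) if k.any() else None)
E
```

```text
top coaster 387 cent [443.5 404.7] rect (array([443.5, 404.8]), array([66.9, 63.9]), 2.8) depthz 0.0047
top rtray 752 cent [467.7 213.2] rect (array([468.4, 212.6]), array([90.9, 90.7]), 1.4) depthz 0.0055
top sq 867 cent [ 476.6 -135.9] rect (array([ 477.2, -135.7]), array([102.3, 100.7]), 89.0) depthz 0.0059
top ob 910 cent [ 454. -318.] rect (array([ 454.1, -317.9]), array([ 75.8, 117.7]), 7.8) depthz 0.0055
  candle 112 [0.4649 0.012  0.138 ] [0.5007 0.0481 0.1487] [0.4828 0.0297 0.1409]
  tin 201 [0.4494 0.0026 0.1251] [0.505  0.0578 0.137 ] [0.4726 0.032  0.1302]
  caddy 155 [ 0.4407 -0.0063  0.0521] [0.5174 0.0729 0.0672] [0.4718 0.0453 0.0597]
  jarcap 203 [ 0.4519 -0.1551  0.1007] [ 0.4937 -0.1111  0.1166] [ 0.4735 -0.1325  0.1106]
  bell 97 [ 0.5832 -0.275   0.04  ] [ 0.6297 -0.2308  0.0595] [ 0.6076 -0.2509  0.0448]
boxfront [0.514 0.54  0.541]
side coaster 213 cent [441.6 404.9] rect (array([441.4, 406.2]), array([69.2, 63.4]), 67.3) depthz 0.0059
side rtray 546 cent [464.9 209.6] rect (array([464.5, 210.2]), array([95. , 90.9]), 62.0) depthz 0.0068
side sq 1094 cent [ 473.6 -142.7] rect (array([ 475.2, -139.7]), array([106.1, 103.5]), 88.9) depthz 0.0077
side ob 1661 cent [ 452.2 -323.8] rect (array([ 452.5, -321.7]), array([ 79.2, 119. ]), 8.1) depthz 0.0065
  candle 156 [0.4592 0.0057 0.138 ] [0.4991 0.0488 0.1513] [0.4797 0.0292 0.143 ]
  tin 170 [ 0.446  -0.0007  0.1251] [0.5033 0.0592 0.1369] [0.4665 0.0209 0.1301]
  caddy 253 [ 0.4363 -0.0112  0.05  ] [0.5161 0.0597 0.068 ] [0.468  0.013  0.0589]
  jarcap 261 [ 0.4495 -0.1586  0.1003] [ 0.4935 -0.1134  0.1155] [ 0.4696 -0.1389  0.11  ]
  bell 167 [ 0.5861 -0.276   0.04  ] [ 0.6271 -0.2328  0.0598] [ 0.6045 -0.2561  0.0451]
boxfront [0.51  0.537 0.538]
```

Emit:
{"name": "servo_tool", "arguments": {
  "translation": [
    [0,0,-0.03],
    [0,0,-0.03],
    [-0.024,-0.047,0],
    [-0.024,-0.047,0],
    [-0.024,-0.047,0],
    [-0.024,-0.047,0],
    [-0.024,-0.047,0],
    [-0.024,-0.047,0],
    [-0.024,-0.047,0],
    [-0.024,-0.047,0]
  ],
  "turn": [
    [0,0,-0.158],
    [0,0,-0.158],
    [0,0,0],
    [0,0,0],
    [0,0,0],
    [0,0,0],
    [0,0,0],
    [0,0,0],
    [0,0,0],
    [0,0,0]
  ],
  "grip": 1
}}

```text
clock: 1.35
tool_pos: [0.3864, 0.2168, 0.2596]
eef_rot: [-0.001, 1.0, -0.0, -0.0]
contact_force: [0.3, 0.5, -0.8]
opening: 0.997
finger_force: 0.0
```

Emit:
{"name": "servo_tool", "arguments": {
  "translation": [
    [-0.024,-0.047,0],
    [-0.024,-0.047,0],
    [-0.024,-0.047,0],
    [-0.023,-0.047,0],
    [0,0,0.04],
    [0,0,0.03],
    [0,0,0],
    [0,0,0]
  ],
  "turn": [
    [0,0,0],
    [0,0,0],
    [0,0,0],
    [0,0,0],
    [0,0,0],
    [0,0,0],
    [0,0,0],
    [0,0,0]
  ]
}}

```text
clock: 2.35
tool_pos: [0.4817, 0.031, 0.1905]
eef_rot: [-0.001, 1.0, 0.0, 0.001]
contact_force: [-0.2, 0.8, -0.4]
opening: 0.999
finger_force: 0.0
```

```bash
python3 - <<'E'
from plant import optics
from h import *
for n in("side","top"):
    s=optics.snapshot(n); cv2.imwrite(f"pics/{n}1.png",cv2.resize(s["img"][150:320,180:380,::-1],None,fx=3,fy=3)); np.savez(f"{n}1.npz",**s)
    print(proj(s,[[.481,.029,.19],[.481,.029,.147]]))
E
```

```text
[[268.72268134 202.71407841]
 [268.73136984 216.75711421]]
[[311.61529234 226.10750416]
 [310.01713652 227.95036425]]
```

View pics/side1.png

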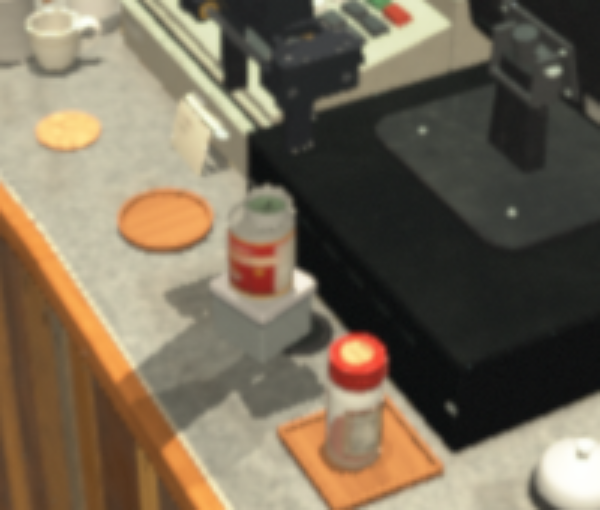

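The side view shows the fingers above and behind the stack, with the right tip near crop (298,150). That looks higher than projected, so I'll check with depth.

```bash
python3 - <<'E'
from m import *
for n in("side","top"):
    s=load(n+"1.npz");P=cloud(s)
    print(n,"cam",(-s["R"].T@s["t"]).round(3), "exp tips",proj(s,[[.482,.081,.19],[.482,-.019,.19]]).round(0).tolist())
    if n=="side":
        for u,v in((279,199),(279,195),(278,205),(280,212),(258,178),(257,188)): print(u,v,P[v,u].round(3),s["img"][v,u],round(float(s["z_map"][v,u]),3))
    q=P.reshape(-1,3);k=(abs(q[:,0]-.48)<.06)&(abs(q[:,1]-.03)<.1)&(q[:,2]>.16)&(q[:,2]<.4)
    q=q[k];print(len(q))
    for z in np.arange(.16,.4,.02):
        a=q[(q[:,2]>=z)&(q[:,2]<z+.02)]
        if len(a):print(round(z,2),len(a),a.min(0).round(3),a.max(0).round(3))
E
```

```text
side cam [ 0.008 -0.864  0.906] exp tips [[259.0, 192.0], [279.0, 213.0]]
279 199 [ 0.477 -0.029  0.238] [47 47 45] 1.168
279 195 [ 0.476 -0.03   0.25 ] [35 36 37] 1.159
278 205 [0.553 0.112 0.107] [29 31 28] 1.374
280 212 [0.543 0.081 0.106] [29 31 29] 1.349
258 178 [0.475 0.074 0.238] [38 38 36] 1.241
257 188 [0.561 0.254 0.076] [225 228 190] 1.497
2472
0.22 51 [ 0.468 -0.029  0.228] [0.489 0.087 0.24 ]
0.24 144 [ 0.468 -0.031  0.24 ] [0.489 0.092 0.26 ]
0.26 103 [ 0.468 -0.032  0.26 ] [0.491 0.091 0.279]
0.28 88 [ 0.445 -0.057  0.28 ] [0.513 0.117 0.3  ]
0.3 444 [ 0.444 -0.062  0.3  ] [0.516 0.118 0.32 ]
0.32 813 [ 0.444 -0.067  0.32 ] [0.515 0.126 0.34 ]
0.34 236 [ 0.455 -0.059  0.34 ] [0.505 0.05  0.36 ]
0.36 194 [ 0.443 -0.013  0.36 ] [0.514 0.043 0.38 ]
0.38 399 [ 0.441 -0.012  0.38 ] [0.518 0.058 0.4  ]
top cam [0.36  0.131 1.21 ] exp tips [[292.0, 225.0], [330.0, 226.0]]
776
0.26 14 [0.478 0.077 0.271] [0.49  0.082 0.278]
0.3 170 [0.448 0.042 0.3  ] [0.516 0.117 0.32 ]
0.32 548 [0.447 0.054 0.32 ] [0.515 0.126 0.34 ]
0.34 8 [0.462 0.072 0.34 ] [0.513 0.123 0.343]
0.38 36 [0.446 0.041 0.384] [0.488 0.07  0.395]
```

```bash
python3 - <<'E'
from plant import optics,r
from m import *
st=r.get_state();print(st["clock"],np.round(st["tool_pos"],4))
for n in("side","top"):
    s=optics.snapshot(n);P=cloud(s); np.savez(f"{n}2.npz",**s)
    q=P.reshape(-1,3);k=(abs(q[:,0]-.48)<.06)&(abs(q[:,1]-.03)<.1)&(q[:,2]>.16)&(q[:,2]<.4)
    q=q[k]
    for z in np.arange(.16,.3,.02):
        a=q[(q[:,2]>=z)&(q[:,2]<z+.02)]
        if len(a):print(n,round(z,2),len(a),a.min(0).round(3),a.max(0).round(3))
E
```

```text
2.45 [0.4821 0.031  0.1909]
side 0.22 49 [ 0.469 -0.027  0.229] [0.49  0.088 0.24 ]
side 0.24 135 [ 0.468 -0.031  0.24 ] [0.491 0.093 0.26 ]
side 0.26 109 [ 0.468 -0.033  0.26 ] [0.491 0.09  0.28 ]
side 0.28 81 [ 0.446 -0.058  0.28 ] [0.514 0.11  0.3  ]
top 0.26 12 [0.478 0.077 0.271] [0.49  0.08  0.275]
```

Emit:
{"name": "servo_tool", "arguments": {
  "translation": [
    [0,-0.001,0.02],
    [0,0,0.02],
    [0,0,0],
    [0,0,0]
  ],
  "turn": [
    [0,0,0],
    [0,0,0],
    [0,0,0],
    [0,0,0]
  ]
}}

```text
clock: 3.05
tool_pos: [0.4818, 0.0299, 0.1505]
eef_rot: [-0.001, 1.0, 0.0, 0.001]
contact_force: [0.5, 0.4, 1.0]
opening: 1.005
finger_force: 0.0
```

```bash
python3 - <<'E'
from plant import optics,r
from m import *
s=optics.snapshot("side");P=cloud(s)
cv2.imwrite("pics/side3.png",cv2.resize(s["img"][150:280,210:330,::-1],None,fx=4,fy=4))
def tips(P,c):
    q=P.reshape(-1,3);k=(abs(q[:,0]-c[0])<.03)&(abs(q[:,1]-c[1])<.09)&(abs(q[:,1]-c[1])>.035)&(q[:,2]>.1)&(q[:,2]<.4)
    q=q[k];print(np.percentile(q[:,2],[0,1,3,10]).round(4))
tips(P,(.48,.03)); 
s=load("side0.npz"); tips(cloud(s),(.193,.594))
E
```

```text
[0.1888 0.1936 0.1989 0.2144]
[0.2369 0.2408 0.2441 0.2608]
```

View pics/side3.png

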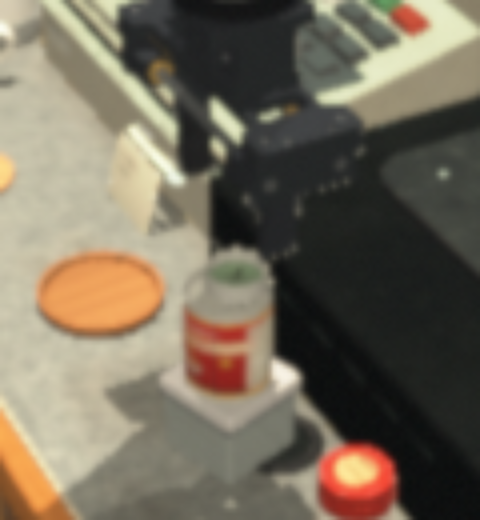

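The side view shows the fingertips still about 38 mm higher than the reported TCP. The tips may extend as the fingers close, so I'll test that above the candle.

Emit:
{"name": "servo_tool", "arguments": {
  "translation": [
    [0,0,-0.02],
    [0,0,0],
    [0,0,0],
    [0,0,0],
    [0,0,0]
  ],
  "turn": [
    [0,0,0],
    [0,0,0],
    [0,0,0],
    [0,0,0],
    [0,0,0]
  ],
  "grip": 0.5
}}

```text
clock: 3.72
tool_pos: [0.481, 0.0297, 0.1693]
eef_rot: [-0.001, 1.0, -0.0, -0.0]
contact_force: [0.5, 0.5, 0.8]
opening: 0.503
finger_force: 0.0
```

```bash
python3 - <<'E'
from plant import optics,r
from m import *
s=optics.snapshot("side");P=cloud(s)
cv2.imwrite("pics/side4.png",cv2.resize(s["img"][150:280,210:330,::-1],None,fx=4,fy=4))
q=P.reshape(-1,3);k=(abs(q[:,0]-.48)<.04)&(abs(q[:,1]-.03)<.09)&(q[:,2]>.155)&(q[:,2]<.3)
q=q[k]
for z in np.arange(.15,.3,.015):
    a=q[(q[:,2]>=z)&(q[:,2]<z+.015)]
    if len(a):print(round(z,3),len(a),a.min(0).round(3),a.max(0).round(3))
E
```

```text
0.195 3 [0.47  0.007 0.208] [0.488 0.057 0.21 ]
0.21 87 [ 0.467 -0.01   0.21 ] [0.489 0.065 0.225]
0.225 75 [ 0.468 -0.011  0.225] [0.491 0.068 0.24 ]
0.24 29 [ 0.467 -0.001  0.241] [0.473 0.067 0.255]
0.255 25 [ 0.468 -0.     0.256] [0.489 0.069 0.27 ]
0.27 194 [ 0.444 -0.06   0.27 ] [0.516 0.112 0.285]
0.285 377 [ 0.442 -0.06   0.285] [0.514 0.119 0.3  ]
```

View pics/side4.png

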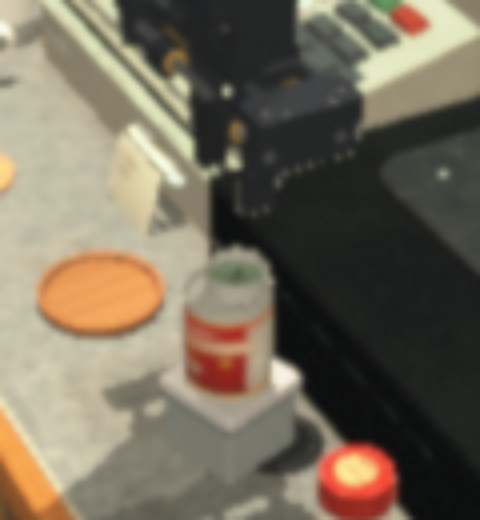

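The view confirms a constant offset: the real fingertips sit about 38 mm above the reported TCP z. I'll descend fully open, which is safe whichever is true, and then close gently.

Emit:
{"name": "servo_tool", "arguments": {
  "translation": [
    [0,0,0],
    [0,0,0],
    [0,0,0.02],
    [0,0,0.02],
    [0,0,0.02],
    [0,0,0.012],
    [0,0,0],
    [0,0,0]
  ],
  "turn": [
    [0,0,0],
    [0,0,0],
    [0,0,0],
    [0,0,0],
    [0,0,0],
    [0,0,0],
    [0,0,0],
    [0,0,0]
  ],
  "grip": 1
}}

```text
clock: 4.78
tool_pos: [0.4816, 0.0298, 0.0982]
eef_rot: [-0.001, 1.0, 0.0, 0.0]
contact_force: [0.4, 0.4, 0.6]
opening: 1.0
finger_force: 0.0
```

Emit:
{"name": "servo_tool", "arguments": {
  "translation": [
    [0,0,0],
    [0,0,0],
    [0,0,0],
    [0,0,0],
    [0,0,0],
    [0,0,0]
  ],
  "turn": [
    [0,0,0],
    [0,0,0],
    [0,0,0],
    [0,0,0],
    [0,0,0],
    [0,0,0]
  ],
  "grip": 0.3,
  "grip_force": 8
}}

```text
clock: 5.52
tool_pos: [0.4812, 0.0296, 0.0977]
eef_rot: [-0.001, 1.0, 0.0, -0.0]
contact_force: [-0.1, 0.2, 1.1]
opening: 0.419
finger_force: 8.0
```

Emit:
{"name": "servo_tool", "arguments": {
  "translation": [
    [0,0,-0.02],
    [0,0,-0.03],
    [0.0048,0.047,0],
    [0.0048,0.047,0],
    [0.0048,0.047,0],
    [0.0048,0.047,0],
    [0.0048,0.047,0],
    [0.0048,0.047,0],
    [0.0048,0.047,0],
    [0.0048,0.0465,0]
  ],
  "turn": [
    [0,0,0],
    [0,0,0],
    [0,0,0],
    [0,0,0],
    [0,0,0],
    [0,0,0],
    [0,0,0],
    [0,0,0],
    [0,0,0],
    [0,0,0]
  ]
}}

```text
clock: 6.78
tool_pos: [0.4418, 0.4065, 0.1475]
eef_rot: [-0.001, 1.0, -0.0, -0.0]
contact_force: [0.6, 0.4, -0.3]
opening: 0.421
finger_force: 8.0
```

Emit:
{"name": "servo_tool", "arguments": {
  "translation": [
    [0,0,0.04],
    [0,0,0.04],
    [0,0,0.04],
    [0,0,0.03],
    [0,0,0.016],
    [0,0,0],
    [0,0,0]
  ],
  "turn": [
    [0,0,0],
    [0,0,0],
    [0,0,0],
    [0,0,0],
    [0,0,0],
    [0,0,0],
    [0,0,0]
  ]
}}

```text
clock: 7.65
tool_pos: [0.443, 0.4058, -0.0172]
eef_rot: [-0.001, 1.0, 0.001, 0.001]
contact_force: [0.5, 0.1, -1.5]
opening: 0.422
finger_force: 8.0
```

```bash
cat > pk.py <<'E'
import sys
from plant import optics,r
from m import *
x,y,rad,z0,z1=map(float,sys.argv[1:6])
for n in("top","side"):
    s=optics.snapshot(n);np.savez(f"{n}_l.npz",**s);q=cloud(s).reshape(-1,3)
    k=(np.hypot(q[:,0]-x,q[:,1]-y)<rad)
    q=q[k&(q[:,2]>z0)&(q[:,2]<z1)]
    if len(q): print(n,len(q),"ctr",((q.min(0)+q.max(0))/2).round(4),"z pct",np.percentile(q[:,2],[2,50,98]).round(4))
E
python3 pk.py .443 .406 .05 .015 .12
python3 - <<'E'
import cv2,numpy as np
s=np.load("side_l.npz");cv2.imwrite("pics/side5.png",cv2.resize(s["img"][130:230,150:260,::-1],None,fx=5,fy=5))
E
```

```text
top 63 ctr [0.442  0.3678 0.1053] z pct [0.0976 0.109  0.1132]
side 192 ctr [0.4301 0.403  0.0692] z pct [0.0221 0.0505 0.1138]
```

View pics/side5.png

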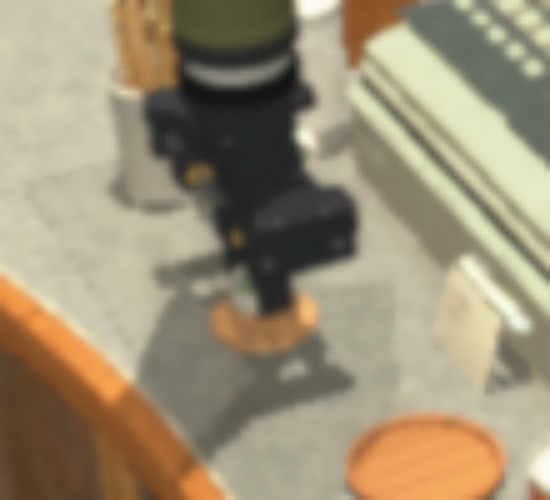

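The candle is held just above the coaster, around crop (255,300). Lowering it gently.

Emit:
{"name": "servo_tool", "arguments": {
  "translation": [
    [0,0,0.004],
    [0,0,0.003],
    [0,0,0.002],
    [0,0,0.0015],
    [0,0,0.001],
    [0,0,0]
  ],
  "turn": [
    [0,0,0],
    [0,0,0],
    [0,0,0],
    [0,0,0],
    [0,0,0],
    [0,0,0]
  ]
}}

```text
clock: 8.5
tool_pos: [0.4423, 0.4051, -0.0293]
eef_rot: [-0.001, 1.0, -0.0, 0.0]
contact_force: [-1.5, -0.9, 4.4]
opening: 0.419
finger_force: 8.0
```

Emit:
{"name": "servo_tool", "arguments": {
  "translation": [
    [0,0,0],
    [0,0,0],
    [0,0,0],
    [0,0,0]
  ],
  "turn": [
    [0,0,0],
    [0,0,0],
    [0,0,0],
    [0,0,0]
  ],
  "grip": 0.6
}}

```text
clock: 9.0
tool_pos: [0.4423, 0.4052, -0.0299]
eef_rot: [-0.001, 1.0, 0.0, -0.0]
contact_force: [0.1, -0.1, -0.0]
opening: 0.604
finger_force: 0.0
```

Emit:
{"name": "servo_tool", "arguments": {
  "translation": [
    [0,0,-0.01],
    [0,0,-0.03],
    [0,0,-0.05],
    [0,0,-0.06],
    [0,0,-0.06],
    [-0.005,-0.047,0],
    [-0.005,-0.047,0],
    [-0.005,-0.047,0],
    [-0.005,-0.047,0]
  ],
  "turn": [
    [0,0,0],
    [0,0,0],
    [0,0,0],
    [0,0,0],
    [0,0,0],
    [0,0,0],
    [0,0,0],
    [0,0,0],
    [0,0,0]
  ]
}}

```text
clock: 10.12
tool_pos: [0.4627, 0.2156, 0.181]
eef_rot: [-0.001, 1.0, 0.0, 0.001]
contact_force: [0.5, -0.5, 0.5]
opening: 0.593
finger_force: 0.0
```

```bash
python3 pk.py .443 .406 .05 .014 .04;  python3 pk.py .476 .03 .06 .125 .14
```

```text
top 34 ctr [0.4422 0.4051 0.0184] z pct [0.0143 0.0155 0.0217]
side 66 ctr [0.4397 0.4022 0.0198] z pct [0.0145 0.0172 0.0235]
top 335 ctr [0.4771 0.0302 0.1304] z pct [0.1254 0.1293 0.1342]
side 295 ctr [0.474  0.0276 0.1302] z pct [0.1256 0.1304 0.134 ]
```

Emit:
{"name": "servo_tool", "arguments": {
  "translation": [
    [-0.0036,-0.0464,0],
    [-0.0036,-0.0464,0],
    [-0.0036,-0.0464,0],
    [-0.0036,-0.0464,0],
    [0,0,0],
    [0,0,0.04],
    [0,0,0.04],
    [0,0,0.033],
    [0,0,0.02],
    [0,0,0]
  ],
  "turn": [
    [0,0,0],
    [0,0,0],
    [0,0,0],
    [0,0,0],
    [0,0,0],
    [0,0,0],
    [0,0,0],
    [0,0,0],
    [0,0,0],
    [0,0,0]
  ],
  "grip": 1
}}

```text
clock: 11.58
tool_pos: [0.4768, 0.0344, 0.0462]
eef_rot: [-0.003, 1.0, 0.001, -0.001]
contact_force: [0.1, -0.5, 0.0]
opening: 1.006
finger_force: 0.0
```

Emit:
{"name": "servo_tool", "arguments": {
  "translation": [
    [0,0,0],
    [0,0,0],
    [0,0,0],
    [0,0,0],
    [0,0,0]
  ],
  "turn": [
    [0,0,0],
    [0,0,0],
    [0,0,0],
    [0,0,0],
    [0,0,0]
  ],
  "grip": 0.5,
  "grip_force": 20
}}

```text
clock: 12.2
tool_pos: [0.4776, 0.0312, 0.0478]
eef_rot: [-0.0, 1.0, -0.0, 0.001]
contact_force: [-0.9, -1.0, 5.7]
opening: 0.646
finger_force: 20.0
```

Emit:
{"name": "servo_tool", "arguments": {
  "translation": [
    [0,0,-0.01],
    [0,0,-0.02],
    [0,0,-0.02],
    [0,0,-0.02],
    [0.0024,0.0454,0],
    [0.0024,0.0454,0],
    [0.0024,0.0454,0],
    [0.0024,0.0454,0],
    [0,0,0],
    [0,0,0]
  ],
  "turn": [
    [0,0,0],
    [0,0,0],
    [0,0,0],
    [0,0,0],
    [0,0,0],
    [0,0,0],
    [0,0,0],
    [0,0,0],
    [0,0,0],
    [0,0,0]
  ]
}}

```text
clock: 13.45
tool_pos: [0.4669, 0.2123, 0.1173]
eef_rot: [-0.001, 1.0, -0.001, -0.0]
contact_force: [1.4, -1.0, -2.3]
opening: 0.645
finger_force: 20.0
```

Emit:
{"name": "servo_tool", "arguments": {
  "translation": [
    [0,0,0.03],
    [0,0,0.04],
    [0,0,0.03],
    [0,0,0.017],
    [0,0,0],
    [0,0,0]
  ],
  "turn": [
    [0,0,0],
    [0,0,0],
    [0,0,0],
    [0,0,0],
    [0,0,0],
    [0,0,0]
  ]
}}

```text
clock: 14.2
tool_pos: [0.4681, 0.213, 0.0011]
eef_rot: [-0.0, 1.0, 0.0, 0.001]
contact_force: [0.7, 0.1, -1.9]
opening: 0.644
finger_force: 20.0
```

```bash
python3 pk.py .475 .03 .06 .04 .07;  python3 pk.py .468 .213 .033 .04 .12
```

```text
top 518 ctr [0.478  0.0334 0.057 ] z pct [0.0523 0.0597 0.064 ]
side 579 ctr [0.4759 0.0297 0.0535] z pct [0.0413 0.0596 0.0638]
side 159 ctr [0.4536 0.2144 0.0797] z pct [0.0407 0.0676 0.1129]
```

Emit:
{"name": "servo_tool", "arguments": {
  "translation": [
    [0,0,0.004],
    [0,0,0.002],
    [0,0,0.0015],
    [0,0,0.001],
    [0,0,0],
    [0,0,0]
  ],
  "turn": [
    [0,0,0],
    [0,0,0],
    [0,0,0],
    [0,0,0],
    [0,0,0],
    [0,0,0]
  ]
}}

```text
clock: 15.15
tool_pos: [0.4672, 0.2132, -0.0072]
eef_rot: [-0.001, 1.0, 0.0, 0.0]
contact_force: [-2.2, -0.7, 11.4]
opening: 0.642
finger_force: 20.0
```

Emit:
{"name": "servo_tool", "arguments": {
  "translation": [
    [0,0,0],
    [0,0,0],
    [0,0,0],
    [0,0,0]
  ],
  "turn": [
    [0,0,0],
    [0,0,0],
    [0,0,0],
    [0,0,0]
  ],
  "grip": 0.95
}}

```text
clock: 15.65
tool_pos: [0.4674, 0.2131, -0.0084]
eef_rot: [-0.001, 1.0, -0.0, -0.0]
contact_force: [0.5, 0.2, -0.8]
opening: 0.953
finger_force: 0.0
```

Emit:
{"name": "servo_tool", "arguments": {
  "translation": [
    [0,0,-0.02],
    [0,0,-0.04],
    [0,0,-0.05],
    [0,0,-0.03],
    [-0.0008,-0.0495,0],
    [-0.0008,-0.0495,0],
    [-0.0008,-0.0495,0],
    [-0.0008,-0.0495,0],
    [-0.0008,-0.0495,0],
    [-0.0008,-0.0495,0]
  ],
  "turn": [
    [0,0,0],
    [0,0,0],
    [0,0,0],
    [0,0,0],
    [0,0,0],
    [0,0,0],
    [0,0,0],
    [0,0,0],
    [0,0,0],
    [0,0,0]
  ]
}}

```text
clock: 16.9
tool_pos: [0.4724, -0.0854, 0.1317]
eef_rot: [-0.001, 1.0, 0.0, 0.0]
contact_force: [0.9, 0.4, -0.9]
opening: 0.95
finger_force: 0.0
```

```bash
python3 pk.py .468 .213 .06 .07 .085; python3 pk.py .468 .213 .06 .009 .015;
python3 - <<'E'
from m import *
s=load("top_l.npz");P=cloud(s);hsv=cv2.cvtColor(s["img"],cv2.COLOR_RGB2HSV).astype(int);H,S,V=hsv.transpose(2,0,1)
m=(P[:,:,2]>.053)&(P[:,:,2]<.066)&(np.hypot(P[:,:,0]-.478,P[:,:,1]-.033)<.06)
uv=np.argwhere(m)[:,::-1]
b,h=blob(s,m,tuple(uv[len(uv)//2])); print("depth",rect(s,h,.06),b.sum())
m=(V>190)&(S<45)&(np.hypot(P[:,:,0]-.478,P[:,:,1]-.033)<.09)
u=tuple(proj(s,[.478,.033,.06])[0].round().astype(int));print(u,s["img"][u[1],u[0]])
b,h=blob(s,m,u); print("col",rect(s,h,.06),b.sum())
cv2.imwrite("pics/top6.png",cv2.resize(s["img"][200:270,220:370,::-1],None,fx=5,fy=5))
E
```

```text
top 302 ctr [0.4664 0.2154 0.0761] z pct [0.0703 0.0743 0.0791]
side 228 ctr [0.4629 0.2131 0.0756] z pct [0.0706 0.0753 0.0802]
top 120 ctr [0.4684 0.2155 0.0117] z pct [0.0091 0.0109 0.0139]
side 127 ctr [0.4652 0.21   0.0119] z pct [0.0092 0.0111 0.0145]
depth (array([478.3,  33.1]), array([65.7, 66.4]), 17.0) 511
(np.int64(306), np.int64(232)) [254 254 254]
col (array([489.6,  36.2]), array([92.6, 67.2]), 18.4) 583
```

View pics/top6.png

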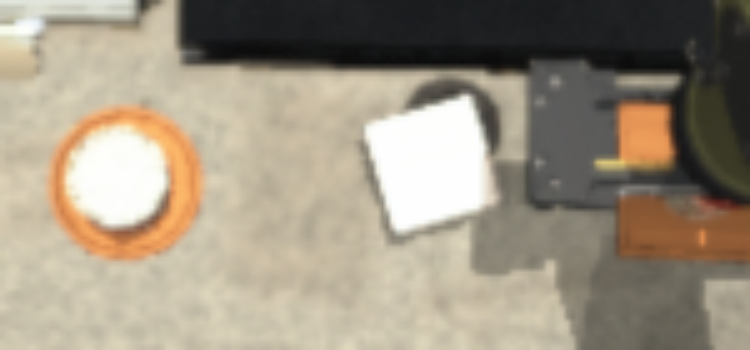

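The tin stands central in the round tray at crop (118,178), and the caddy is clear at about (430,165), turned 17°. Jar next.

Emit:
{"name": "servo_tool", "arguments": {
  "translation": [
    [0,-0.0476,0],
    [0,0,0],
    [0,0,0.03],
    [0,0,0.03],
    [0,0,0.02],
    [0,0,0.008],
    [0,0,0],
    [0,0,0]
  ],
  "turn": [
    [0,0,0],
    [0,0,0],
    [0,0,0],
    [0,0,0],
    [0,0,0],
    [0,0,0],
    [0,0,0],
    [0,0,0]
  ]
}}

```text
clock: 18.1
tool_pos: [0.4732, -0.131, 0.0444]
eef_rot: [-0.001, 1.0, 0.0, 0.001]
contact_force: [0.7, -0.8, 0.7]
opening: 0.949
finger_force: 0.0
```

Emit:
{"name": "servo_tool", "arguments": {
  "translation": [
    [0,0,0],
    [0,0,0],
    [0,0,0],
    [0,0,0],
    [0,0,0],
    [0,0,0],
    [0,0,0]
  ],
  "turn": [
    [0,0,0],
    [0,0,0],
    [0,0,0],
    [0,0,0],
    [0,0,0],
    [0,0,0],
    [0,0,0]
  ],
  "grip": 0.35,
  "grip_force": 15
}}

```text
clock: 18.98
tool_pos: [0.4726, -0.1316, 0.0437]
eef_rot: [-0.001, 1.0, -0.0, 0.0]
contact_force: [-0.2, -0.9, 0.2]
opening: 0.497
finger_force: 15.0
```

Emit:
{"name": "servo_tool", "arguments": {
  "translation": [
    [0,0,-0.01],
    [0,0,-0.02],
    [0,0,-0.03],
    [0.0046,-0.0466,0],
    [0.0046,-0.0466,0],
    [0.0046,-0.0466,0],
    [0.0046,-0.0466,0],
    [0,0,0],
    [0,0,0],
    [0,0,0]
  ],
  "turn": [
    [0,0,0],
    [0,0,0],
    [0,0,0],
    [0,0,0],
    [0,0,0],
    [0,0,0],
    [0,0,0],
    [0,0,0],
    [0,0,0],
    [0,0,0]
  ]
}}

```text
clock: 20.23
tool_pos: [0.4549, -0.3159, 0.1039]
eef_rot: [-0.002, 1.0, 0.001, 0.0]
contact_force: [-0.5, -0.5, -1.0]
opening: 0.497
finger_force: 15.0
```

```bash
python3 - <<'E'
from plant import optics,r
from m import *
st=r.get_state();print(np.round(st["tool_pos"],4))
s=optics.snapshot("side");np.savez("side_l.npz",**s);cv2.imwrite("pics/side7.png",cv2.resize(s["img"][220:400,230:430,::-1],None,fx=3,fy=3))
P=cloud(s);H,S,V=cv2.cvtColor(s["img"],cv2.COLOR_RGB2HSV).astype(int).transpose(2,0,1)
k=(abs(P[:,:,0]-.454)<.04)&(abs(P[:,:,1]+.318)<.03)&(P[:,:,2]>.03)
for z in np.arange(.05,.2,.015):
    a=P[k&(P[:,:,2]>=z)&(P[:,:,2]<z+.015)]
    if len(a):print(round(z,3),len(a),a.min(0).round(3),a.max(0).round(3))
E
```

```text
[ 0.4549 -0.3159  0.1039]
0.065 79 [ 0.432 -0.342  0.067] [ 0.473 -0.309  0.08 ]
0.08 108 [ 0.433 -0.342  0.081] [ 0.469 -0.308  0.095]
0.095 116 [ 0.433 -0.343  0.095] [ 0.472 -0.305  0.11 ]
0.11 114 [ 0.433 -0.341  0.11 ] [ 0.469 -0.302  0.125]
0.125 94 [ 0.433 -0.34   0.125] [ 0.466 -0.303  0.14 ]
0.14 91 [ 0.432 -0.347  0.14 ] [ 0.452 -0.288  0.155]
0.155 111 [ 0.432 -0.348  0.155] [ 0.45  -0.288  0.17 ]
0.17 124 [ 0.433 -0.348  0.17 ] [ 0.463 -0.288  0.184]
0.185 15 [ 0.444 -0.296  0.186] [ 0.461 -0.288  0.198]
0.2 4 [ 0.427 -0.289  0.207] [ 0.446 -0.288  0.214]
```

View pics/side7.png

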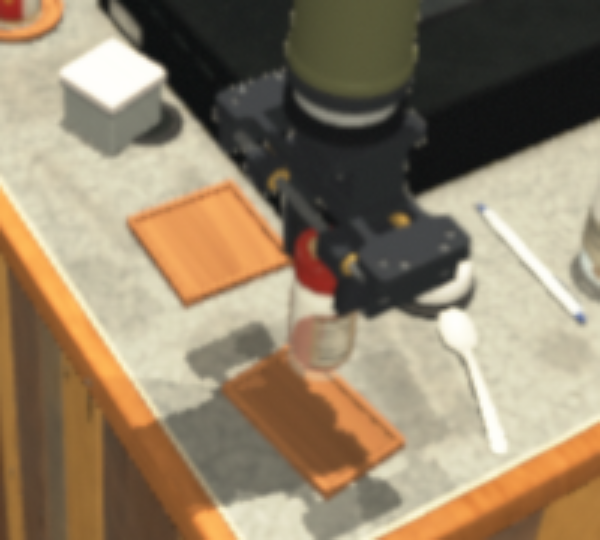

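The jar hangs upright over the oblong tray. Lowering it with a small correction.

Emit:
{"name": "servo_tool", "arguments": {
  "translation": [
    [0.0015,-0.0015,0.02],
    [0,0,0.02],
    [0,0,0.01],
    [0,0,0.004],
    [0,0,0.003],
    [0,0,0.002],
    [0,0,0.0015],
    [0,0,0],
    [0,0,0]
  ],
  "turn": [
    [0,0,0],
    [0,0,0],
    [0,0,0],
    [0,0,0],
    [0,0,0],
    [0,0,0],
    [0,0,0],
    [0,0,0],
    [0,0,0]
  ]
}}

```text
clock: 21.4
tool_pos: [0.4534, -0.3196, 0.0437]
eef_rot: [-0.001, 1.0, -0.0, 0.001]
contact_force: [-0.1, 0.1, 5.3]
opening: 0.497
finger_force: 14.9
```

Emit:
{"name": "servo_tool", "arguments": {
  "translation": [
    [0,0,0],
    [0,0,0],
    [0,0,0],
    [0,0,0],
    [0,0,0]
  ],
  "turn": [
    [0,0,0],
    [0,0,0],
    [0,0,0],
    [0,0,0],
    [0,0,0]
  ],
  "grip": 1
}}

```text
clock: 22.02
tool_pos: [0.4529, -0.3193, 0.0431]
eef_rot: [-0.001, 1.0, 0.0, -0.0]
contact_force: [-0.0, 1.1, -1.3]
opening: 0.996
finger_force: 0.0
```

Emit:
{"name": "servo_tool", "arguments": {
  "translation": [
    [0,0,-0.02],
    [0,0,-0.04],
    [0,0,-0.04],
    [-0.0025,0.05,0],
    [-0.0025,0.05,0],
    [-0.0025,0.05,0],
    [-0.0025,0.05,0],
    [-0.0025,0.05,0],
    [-0.0025,0.05,0],
    [-0.0025,0.05,0]
  ],
  "turn": [
    [0,0,0],
    [0,0,0],
    [0,0,0],
    [0,0,0],
    [0,0,0],
    [0,0,0],
    [0,0,0],
    [0,0,0],
    [0,0,0],
    [0,0,0]
  ]
}}

```text
clock: 23.28
tool_pos: [0.47, 0.0323, 0.1433]
eef_rot: [-0.001, 1.0, 0.0, 0.0]
contact_force: [0.2, -0.1, 0.2]
opening: 0.999
finger_force: 0.0
```

Emit:
{"name": "servo_tool", "arguments": {
  "translation": [
    [0,0,0],
    [0,0,0],
    [0,0,0],
    [0,0,0]
  ],
  "turn": [
    [0,0,-0.148],
    [0,0,-0.149],
    [0,0,0],
    [0,0,0]
  ]
}}

```text
clock: 23.78
tool_pos: [0.47, 0.0304, 0.1432]
eef_rot: [-0.147, 0.989, 0.0, 0.0]
contact_force: [0.8, -0.6, 0.1]
opening: 0.997
finger_force: 0.0
```

```bash
python3 - <<'E'
from plant import optics,r
from m import *
st=r.get_state();print(np.round(st["tool_pos"],4),np.round(st["eef_rot"],4))
for n in("top","side"):
    s=optics.snapshot(n);np.savez(n+"_l.npz",**s);P=cloud(s);H,S,V=cv2.cvtColor(s["img"],cv2.COLOR_RGB2HSV).astype(int).transpose(2,0,1)
    k=(abs(P[:,:,0]-.472)<.15)&(abs(P[:,:,1]+.22)<.18)&(P[:,:,2]>.103)&(P[:,:,2]<.12)&(S>60)
    a=P[k]; print("jar",len(a),((a.min(0)+a.max(0))/2).round(4),(a.max(0)-a.min(0)).round(4))
    m=(H>5)&(H<26)&(S>95)
    uv=tuple(proj(s,[.477,-.136,.011])[0].round().astype(int))
    b,h=blob(s,m,uv);print("sq",rect(s,h,.011),rect(s,h,.008),b.sum())
    m=(P[:,:,2]>.053)&(P[:,:,2]<.066)&(np.hypot(P[:,:,0]-.477,P[:,:,1]-.032)<.055)
    uv=np.argwhere(m)[:,::-1]
    h=cv2.convexHull(uv.astype(np.int32))[:,0]; print("caddy",rect(s,h,.06),m.sum())
E
```

```text
[0.47   0.0304 0.1432] [-0.1471  0.9891  0.      0.    ]
jar 194 [ 0.5265 -0.2046  0.1101] [0.1899 0.2763 0.0136]
sq (array([533.7, 139.7]), array([1247.2, 1871.2]), 0.5) (array([534.1, 139.7]), array([1250.3, 1875.9]), 0.5) 161163
caddy (array([475.3,  37.9]), array([62.9, 53.6]), 17.1) 145
jar 345 [ 0.4528 -0.3227  0.1102] [0.0439 0.0452 0.0144]
sq (array([ 475.3, -139.3]), array([107.1, 103.4]), 89.1) (array([ 476.8, -136.8]), array([107.5, 103.8]), 89.1) 1380
caddy (array([474.4,  27.1]), array([71.6, 71.3]), 18.1) 476
```

Emit:
{"name": "servo_tool", "arguments": {
  "translation": [
    [0,0,0.04],
    [0,0,0.04],
    [0,0,0.03],
    [0,0,0.02],
    [0,0,0.013],
    [0,0,0],
    [0,0,0]
  ],
  "turn": [
    [0,0,0],
    [0,0,0],
    [0,0,0],
    [0,0,0],
    [0,0,0],
    [0,0,0],
    [0,0,0]
  ]
}}

```text
clock: 24.75
tool_pos: [0.4704, 0.0307, 0.0008]
eef_rot: [-0.148, 0.989, 0.0, 0.001]
contact_force: [0.1, -0.6, -0.2]
opening: 1.0
finger_force: 0.0
```

Emit:
{"name": "servo_tool", "arguments": {
  "translation": [
    [0,0,0],
    [0,0,0],
    [0,0,0],
    [0,0,0],
    [0,0,0]
  ],
  "turn": [
    [0,0,0],
    [0,0,0],
    [0,0,0],
    [0,0,0],
    [0,0,0]
  ],
  "grip": 0.6,
  "grip_force": 25
}}

```text
clock: 25.38
tool_pos: [0.4703, 0.0303, 0.0006]
eef_rot: [-0.148, 0.989, -0.0, 0.0]
contact_force: [-0.3, -1.5, 5.4]
opening: 0.751
finger_force: 25.0
```

Emit:
{"name": "servo_tool", "arguments": {
  "translation": [
    [0,0,-0.01],
    [0,0,-0.02],
    [0,0,-0.03],
    [0,0,0],
    [0,0,0],
    [-0.0003,-0.0416,0],
    [-0.0003,-0.0416,0],
    [-0.0003,-0.0416,0],
    [-0.0002,-0.0415,0],
    [0,0,0]
  ],
  "turn": [
    [0,0,0],
    [0,0,0],
    [0,0,0],
    [0,0,0.157],
    [0,0,0.157],
    [0,0,0],
    [0,0,0],
    [0,0,0],
    [0,0,0],
    [0,0,0]
  ]
}}

```text
clock: 26.62
tool_pos: [0.4673, -0.1401, 0.0603]
eef_rot: [0.012, 1.0, -0.001, -0.0]
contact_force: [-0.1, 0.6, -2.5]
opening: 0.749
finger_force: 25.0
```

Emit:
{"name": "servo_tool", "arguments": {
  "translation": [
    [0,0,0.02],
    [0,0,0.02],
    [0,0,0],
    [0,0,0]
  ],
  "turn": [
    [0,0,0],
    [0,0,0],
    [0,0,0],
    [0,0,0]
  ]
}}

```text
clock: 27.12
tool_pos: [0.4687, -0.1349, 0.0207]
eef_rot: [0.007, 1.0, 0.0, 0.0]
contact_force: [-0.4, 0.3, -1.7]
opening: 0.749
finger_force: 25.0
```

```bash
python3 - <<'E'
from plant import optics,r
from m import *
st=r.get_state();print(np.round(st["tool_pos"],4),np.round(st["eef_rot"],4))
s=optics.snapshot("side");np.savez("side_l.npz",**s);P=cloud(s)
cv2.imwrite("pics/side8.png",cv2.resize(s["img"][210:340,230:370,::-1],None,fx=4,fy=4))
for z in np.arange(.02,.1,.01):
    a=P[(abs(P[:,:,0]-.477)<.04)&(abs(P[:,:,1]+.137)<.05)&(P[:,:,2]>z)&(P[:,:,2]<z+.01)]
    if len(a):print(round(z,3),len(a),a.min(0).round(4),a.max(0).round(4))
E
```

```text
[ 0.4687 -0.1349  0.0207] [7.4e-03 1.0e+00 2.0e-04 2.0e-04]
0.02 64 [ 0.4428 -0.1695  0.0201] [ 0.504  -0.1089  0.03  ]
0.03 107 [ 0.442  -0.1692  0.0304] [ 0.5059 -0.1081  0.0399]
0.04 93 [ 0.442  -0.1701  0.0401] [ 0.5041 -0.1061  0.0499]
0.05 68 [ 0.4414 -0.1685  0.0501] [ 0.5033 -0.1066  0.0596]
0.06 74 [ 0.4414 -0.1829  0.06  ] [ 0.4763 -0.0874  0.07  ]
0.07 172 [ 0.4408 -0.1848  0.0701] [ 0.5078 -0.087   0.08  ]
0.08 142 [ 0.4411 -0.179   0.08  ] [ 0.5029 -0.0892  0.0895]
0.09 21 [ 0.4559 -0.1724  0.0909] [ 0.4749 -0.0885  0.0997]
```

View pics/side8.png

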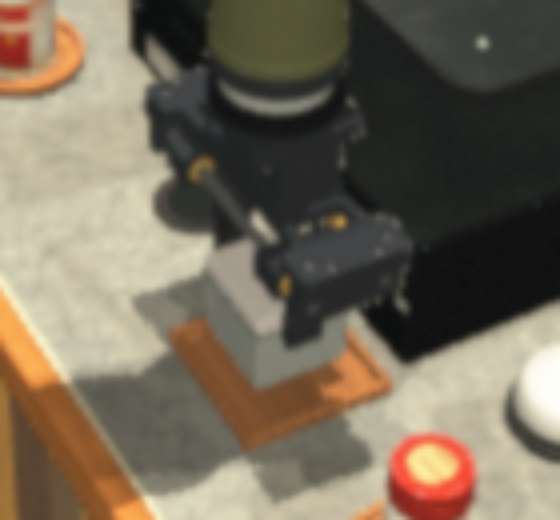

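The caddy is level and square over the tray. Lowering the last 15 mm.

Emit:
{"name": "servo_tool", "arguments": {
  "translation": [
    [0,-0.0005,0.005],
    [0,0,0.004],
    [0,0,0.003],
    [0,0,0.002],
    [0,0,0.001],
    [0,0,0.0005],
    [0,0,0],
    [0,0,0]
  ],
  "turn": [
    [0,0,0],
    [0,0,0],
    [0,0,0],
    [0,0,0],
    [0,0,0],
    [0,0,0],
    [0,0,0],
    [0,0,0]
  ]
}}

```text
clock: 28.18
tool_pos: [0.4684, -0.1361, 0.0056]
eef_rot: [0.008, 1.0, -0.0, 0.0]
contact_force: [-2.9, 1.8, 9.5]
opening: 0.744
finger_force: 25.0
```

Emit:
{"name": "servo_tool", "arguments": {
  "translation": [
    [0,0,0],
    [0,0,0],
    [0,0,0],
    [0,0,0]
  ],
  "turn": [
    [0,0,0],
    [0,0,0],
    [0,0,0],
    [0,0,0]
  ],
  "grip": 1
}}

```text
clock: 28.68
tool_pos: [0.4685, -0.1361, 0.0046]
eef_rot: [0.008, 1.0, 0.0, -0.0]
contact_force: [-0.2, 0.4, 0.1]
opening: 1.001
finger_force: 0.0
```

Emit:
{"name": "servo_tool", "arguments": {
  "translation": [
    [0,0,-0.02],
    [0,0,-0.04],
    [0,0,-0.05],
    [0,0,-0.05],
    [0,0.05,0],
    [0,0.05,0],
    [0,0.05,0],
    [0,0.05,0],
    [0,0.05,0],
    [0,0,0]
  ],
  "turn": [
    [0,0,0],
    [0,0,0],
    [0,0,0],
    [0,0,0],
    [0,0,0],
    [0,0,0],
    [0,0,0],
    [0,0,0],
    [0,0,0],
    [0,0,0]
  ]
}}

```text
clock: 29.92
tool_pos: [0.4722, 0.1192, 0.1649]
eef_rot: [0.004, 1.0, 0.002, 0.0]
contact_force: [0.3, -0.8, 0.1]
opening: 1.001
finger_force: 0.0
```

```bash
python3 - <<'E'
from plant import optics,r
from m import *
for n in("top","side"):
    s=optics.snapshot(n);np.savez(n+"_l.npz",**s);P=cloud(s);H,S,V=cv2.cvtColor(s["img"],cv2.COLOR_RGB2HSV).astype(int).transpose(2,0,1)
    m=(P[:,:,2]>.060)&(P[:,:,2]<.070)&(np.hypot(P[:,:,0]-.477,P[:,:,1]+.136)<.055)
    h=cv2.convexHull(np.argwhere(m)[:,::-1].astype(np.int32))[:,0]; print(n,"caddy",rect(s,h,.065),m.sum())
    m=(P[:,:,2]>.003)&(P[:,:,2]<.014)&(H>5)&(H<26)&(S>95)&(np.maximum(abs(P[:,:,0]-.477),abs(P[:,:,1]+.136))<.06)
    h=cv2.convexHull(np.argwhere(m)[:,::-1].astype(np.int32))[:,0]; print("tray",rect(s,h,.011))
    m=(abs(P[:,:,0]-.454)<.05)&(abs(P[:,:,1]+.318)<.05)&(P[:,:,2]>.103)&(P[:,:,2]<.12)
    a=P[m]; print("jar",((a.min(0)+a.max(0))/2).round(4))
s=load("top_l.npz");cv2.imwrite("pics/top9.png",cv2.resize(s["img"][180:275,110:450,::-1],None,fx=2.3,fy=2.3,interpolation=3))
E
```

```text
top caddy (array([ 476.3, -134.3]), array([65.2, 64.5]), 89.4) 257
tray (array([ 503.6, -157.4]), array([133. ,  67.6]), 48.4)
jar [ 0.4529 -0.3209  0.1098]
side caddy (array([ 472.9, -138.9]), array([70.1, 67.7]), 89.2) 588
tray (array([ 475. , -140.2]), array([105.1, 102.6]), 88.9)
jar [ 0.4536 -0.3227  0.1095]
```

View pics/top9.png

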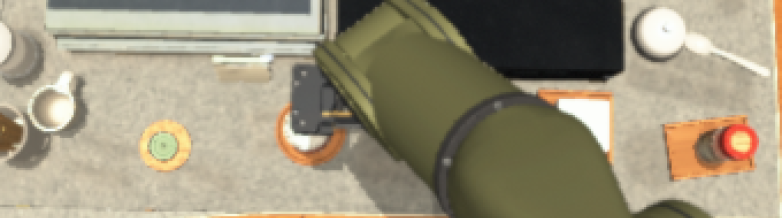

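The candle is centred on its coaster at (164,146). The arm hides much of the caddy, so I'll move it clear for a last check.

Emit:
{"name": "servo_tool", "arguments": {
  "translation": [
    [0,0,-0.05],
    [0,0,-0.05],
    [0.02,0.05,0],
    [0.02,0.05,0],
    [0.02,0.05,0],
    [0.02,0.05,0],
    [0.02,0.05,0],
    [0.02,0.05,0],
    [0.02,0.05,0],
    [0.02,0.05,0]
  ],
  "turn": [
    [0,0,0],
    [0,0,0],
    [0,0,0],
    [0,0,0],
    [0,0,0],
    [0,0,0],
    [0,0,0],
    [0,0,0],
    [0,0,0],
    [0,0,0]
  ]
}}

```text
clock: 31.28
tool_pos: [0.3202, 0.5156, 0.2643]
eef_rot: [0.01, 1.0, -0.001, 0.0]
contact_force: [-0.3, 0.7, -0.5]
opening: 1.003
finger_force: 0.0
```

Emit:
{"name": "servo_tool", "arguments": {
  "translation": [
    [0,0,0],
    [0,0,0],
    [0,0,0]
  ],
  "turn": [
    [0,0,0],
    [0,0,0],
    [0,0,0]
  ]
}}

```text
clock: 31.65
tool_pos: [0.3208, 0.5139, 0.2646]
eef_rot: [0.01, 1.0, -0.001, 0.0]
contact_force: [0.7, 0.4, 0.8]
opening: 1.0
finger_force: 0.0
```

```bash
python3 - <<'E'
from plant import optics,r
from m import *
n="top";s=optics.snapshot(n);P=cloud(s);H,S,V=cv2.cvtColor(s["img"],cv2.COLOR_RGB2HSV).astype(int).transpose(2,0,1)
m=(P[:,:,2]>.060)&(P[:,:,2]<.070)&(np.hypot(P[:,:,0]-.477,P[:,:,1]+.136)<.055)
h=cv2.convexHull(np.argwhere(m)[:,::-1].astype(np.int32))[:,0]; print(n,"caddy",rect(s,h,.065),m.sum())
m=(H>5)&(H<26)&(S>95)&(np.maximum(abs(P[:,:,0]-.477),abs(P[:,:,1]+.136))<.06)
h=cv2.convexHull(np.argwhere(m)[:,::-1].astype(np.int32))[:,0]; print("tray",rect(s,h,.011))
for k,(x,y,r_,z0,z1) in dict(jar=(.454,-.318,.05,.103,.12),tin=(.467,.213,.06,.07,.085),rtray=(.467,.213,.06,.007,.016),candle=(.443,.405,.05,.014,.03),bell=(.605,-.25,.06,.04,.07)).items():
    a=P[(np.hypot(P[:,:,0]-x,P[:,:,1]-y)<r_)&(P[:,:,2]>z0)&(P[:,:,2]<z1)]; print(k,((a.min(0)+a.max(0))/2).round(4),a.mean(0).round(4))
cv2.imwrite("pics/top10.png",cv2.resize(s["img"][180:275,110:450,::-1],None,fx=2.3,fy=2.3,interpolation=3))
E
```

```text
top caddy (array([ 475.8, -134.3]), array([65.2, 65.5]), 89.5) 499
tray (array([ 477.1, -135.7]), array([102.3, 100.8]), 89.0)
jar [ 0.453  -0.3213  0.1096] [ 0.4532 -0.3198  0.1104]
tin [0.4663 0.2153 0.0758] [0.4663 0.2151 0.0743]
rtray [0.4685 0.2184 0.0113] [0.467  0.2164 0.0101]
candle [0.4425 0.4052 0.0194] [0.4418 0.4061 0.0168]
bell [ 0.6065 -0.2531  0.0493] [ 0.6082 -0.251   0.0448]
```

View pics/top10.png

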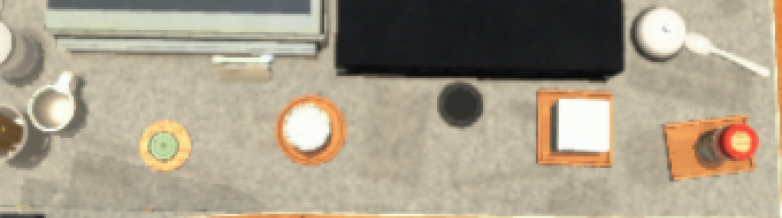

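Everything is in place: candle (164,146), tin (309,128), caddy square in its tray (582,126) and jar in the oblong tray, all within about 3 mm of centre. The bell and mug were not moved.

```bash
python3 -c "
from plant import r
print(r.finish_job())"
```

```text
the job is handed in; nothing more can be done
None
```

The job is handed in at about 32 s: the candle, tin, jar and caddy stand upright within about 3 mm of the middle of their places, the caddy's sides are within about half a degree of the tray's, and the bell and mug were left alone.

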